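Set the length stop of the cut-off gauge and butt the tube against it

ROBOT

A 6-joint arm with a two-finger parallel gripper is mounted at the origin on a cart in front of the work surface, level with it; the furniture and walls round the work are solid. World frame = base frame: x ahead of the robot, y to its left, z up, the work surface at z = 0. Lengths are in m, angles in rad, forces in N, time in s.
With the tool pointing down it reaches from about 0.25 to 0.8 m from the base axis. Payload 8.5 kg.
Tool frame: the origin (TCP) lies at the very end of the fingers, on their centre line; the grasp point (between the pads) lies 19 mm behind it (env.grip_depth is the distance from the TCP to the grasp point, in m); z points along the fingers, y is the line along which they close (so a half turn about z gives the same grasp; the last joint's range is limited). The gripper opens to 85 mm and grips with 20 to 120 N. Pads are 22 mm wide; open, the fingers measure 114 mm over their backs; the gripper's body (76 mm by 85 mm) begins 54 mm behind the grasp point. The pads swing forward as they close: fully open they stand 13 mm farther back than shut.
Start: joints at [1.172, 0.238, -0.013, 1.319, 0, 1.571], TCP at [0.204, 0.484, 0.231] pointing down, gripper open.
Joint ranges: [-2.66, 2.66], [-1.03, 1.9], [-1.14, 1.46], [-1.82, 2.27], [-1.45, 1.34], [-3.14, 3.14]. Speed limits (rad/s): [2.22, 2.22, 2.79, 3.14, 3.14, 3.14].

INTERFACE

Orientations are given as a unit quaternion [x, y, z, w].
In Python, from bench import sensors, viewer, env gives the robot as it stands.
- The arm moves only by the shell command python3 -m crank 'ROWS' [FORCE]. ROWS is JSON, a list of rows, each a list of 7 numbers: the shift along the tool's x, y, z in units of 25 mm (1.0 is 25 mm), then the turn, a rotation vector about the tool's x, y, z in rad, then the gripper's target within -1 to 1 (fully open at 1, half-way at 0, shut at -1). A call has 1 to 20 rows; each row shifts and turns the commanded pose from where the row before left it, along the tool's axes as they then stand; what a row does not reach is not made up. A row lasts 1/10 s, in which the tool goes at most 50 mm and 8.59 degrees, less where a joint would pass 70% of its speed; a pose out of reach is approached as far as the arm can. A call is refused whole if a number of a shift passes 1 or a number of a turn 0.15, either way. A call with a gripper value outside its range is refused whole. The fingers move at their own pace and stop on an object; FORCE is the grip in N (left out, the last holds). Time passes only in rows, so rows that do not move let the fingers close. It gives the time, the measured TCP pose, the force, the opening and the grip force at its end, in the units of the state.
- sensors.read_state(): the state, without advancing time (a new reading comes with each control period).
- viewer.read_camera(name): name is "scene" or "top"; returns the picture (420x560x3 uint8, red, green, blue); there is no depth.
- viewer.camera_info(name): a dict with "fx", "fy", "cx", "cy" (pixels), "R" (3x3) and "t" (3): a world point X has camera coordinates R X + t. Camera axes: x right, y down, z forward; pixel columns grow to the right and rows downward; lengths in m; the calibration is good to about 2 mm. A picture is of the moment at which its call begins. camera_info takes no time and is no camera call.
- env.finish_job(): hands the job in; it is judged then, once.
The state is a dict: "time": time; "joints": joint angles; "qd": joint speeds; "joint_torque": joint torques, N m; "ee_pos": TCP position; "ee_rot": TCP orientation; "force": force on the tool from outside, world axes, zero at the start; "ft_torque": the same for the moment, N m; "opening": finger opening in m; "grasp_force": force on a finger pad.
Only numpy, scipy, OpenCV 4.12 (cv2) and the standard library are available. Lean on these libraries where they do the work, as an engineer would, in place of code of your own. Each camera call takes 0.05 s, during which the arm holds its last target. There are 200 camera calls.

TASK

Set up the cut-off gauge for the red length: push the black length stop along its notched rail, towards the blue saw guide, until it clicks into the notch beside the red tab. Then push the brass tube along its channel, through the saw guide, until its end butts against the stop, without knocking the stop out of its notch. Push gently, with the fingertips only: do not grip or lift the stop or the tube, and leave the other things on the table where they are.

Things in the scene. Friction and masses are not known exactly. Their poses are not given: they have to be found in the camera images.
- gauge: cut-off gauge, fixed on the table: grey base plate 104 x 310 mm, top 10 mm above the table. Origin: centre of its underside; z up; its y runs along rail and channel from the stop end (-y, to the robot's right) to the tube end (+y); its x points away from the robot
- rail_mid (a point): middle one of the three V notches across the aluminium rail, at gauge x = -14, y = -47.5 mm, on the rail's top, 28 mm above the table. The rail is 24 mm wide and runs along y from -155 to +15 mm; the notches are 12 mm wide, 25 mm apart centre to centre
- saw_line (a point): point on the channel's floor under the saw slot, at gauge x = 23.5, y = 42.5, z = 12 mm. The channel runs along the gauge's whole length; its side lips reach 18 mm above the table. The blue saw guide posts either side of it reach 60 mm above the table, from gauge y = 21 to 64 mm
- length_stop: length stop: black saddle 36 (x) x 40 (y) mm, top 58 mm above the table (plunger cap to 65), sliding on the rail along gauge y, with a steel stop plate over the channel. Origin: under its centre (index line) at table height; axes as the gauge. Starts at y = -116 to -87 mm, reaches -13. Drag about 3 N; from 5 mm off its sprung ball pulls it into a notch by itself (the push falls to nothing); about 11 N to leave
- stop_push (a point): centre of the saddle's flat end face that looks away from the saw guide (-y), 46 mm above the table; the face is 36 mm wide and spans z = 29 to 58 mm; push here towards +y
- stop_face (a point): centre of the stop plate's face that looks at the saw guide and the tube (+y), 24.5 mm above the table, 20 mm towards +y from the saddle's centre
- tab_red: red plastic tab, 12 mm wide, top 17.5 mm above the table, clipped to the gauge's near edge (gauge x = -46) exactly beside one of the three notches (which one varies). Origin: under its centre at table height; axes as the gauge's: the stop sits in this notch when its centre has the same gauge y as this tab
- tab_yellow: yellow tab, like the red one, beside another notch
- tab_blue: blue tab, like the red one, beside the third notch
- tube: loose brass square tube 25 x 25 x 120 mm, about 0.15 kg, lying in the channel along the gauge's y, 1 mm clearance each side, its top 37 mm above the table. Origin: centre of its underside (12 mm above the table); axes as the gauge's
- tube_front (a point): centre of the tube's end that looks at the stop (-y); it starts 5 to 20 mm past the saw line
- tube_back (a point): centre of the tube's other end (+y), 24.5 mm above the table; push here towards -y (the side lips reach only 18 mm above the table)
- offcut: bystander: short offcut of the same square tube, 55 mm long, on the table in front of the gauge
- tape_measure: bystander: yellow tape measure, 62 mm high
- side_cutters: bystander: side cutters with red handles
- hex_bolt: bystander: hex bolt standing on its head, 46 mm high
- parts_jar: bystander: jar with a blue lid, 72 mm high, behind the gauge

How it is judged:
On the way, in this order (a step that is already met when the one before it is completed fails the run):
1. the length stop has dropped into the notch beside the red tab (y of length_stop in the frame of tab_red between -0.0025 and 0.0025 m and linear speed of length_stop below 0.01 m/s), for 0.2 s.
2. the tube's end butts against the stop, which is still in its notch (y of length_stop in the frame of tab_red between -0.0025 and 0.0025 m and y of tube_front in the frame of stop_face between -0.002 and 0.002 m), for 0.2 s.
At the end, for the whole second after the job is handed in: The stop's index is within 2.5 mm of the red tab along the rail (so in its notch), the tube's end is within 2 mm of the stop face, the tube lies flat in its channel (3 mm, 0.05 rad), all at rest (all of step 2 and x of tube in the frame of gauge between 0.0205 and 0.0265 m and z of tube in the frame of gauge between 0.009 and 0.015 m and angle between the y axis of tube and the y axis of gauge, either way round below 0.05 rad and linear speed of each of tube, length_stop below 0.01 m/s); the robot touches nothing.
It fails at once if the tube is lifted or tipped out of its channel (z of tube in the frame of gauge above 0.02 m or angle between tube's own z axis and vertical above 0.15 rad).
It fails at once if the tube is gripped or shoved hard (over 20 N from the fingers) (contact force between the fingers and tube above 20 N).
It fails at once if the stop is gripped or shoved hard (over 30 N from the fingers) (contact force between the fingers and length_stop above 30 N).
It fails at once if another thing on the table is moved by more than 15 mm (distance of any of offcut, tape_measure, side_cutters, hex_bolt, parts_jar from where it was at the start of the episode above 0.015 m).
It also fails if it takes over 58 s, if anything falls off the work surface, if the arm or the gripper's body presses on something with over 40 N, if the wrist force passes 120 N, or if a joint passes its speed limit or range.

## Working session

There is one attempt and no reset: what is moved stays moved. The work goes in short steps, Python scripts to look and compute and a shell command to move; the robot and the scene stay as the last step left them, time stands still between calls to the robot, and variables do not carry over. Pictures are saved under pics/ and viewed, at most 10 in all, crops included, and the job is handed in when it is done.

```bash
mkdir -p pics; python3 - <<'E'
from bench import sensors, viewer, env
import cv2
for n in("scene","top"):
    im=viewer.read_camera(n); cv2.imwrite(f"pics/{n}0.png",cv2.resize(im[:,:,::-1],(800,600),interpolation=cv2.INTER_CUBIC)); cv2.imwrite(f"raw_{n}.png",im[:,:,::-1])
    print(n,viewer.camera_info(n))
print(sensors.read_state())
E
```

```text
scene {'fx': 439.68601435510135, 'fy': 439.68601435510135, 'cx': 281.5686036494499, 'cy': 206.05454944646175, 'R': array([[ 0.8012809 , -0.59798449,  0.01906496],
       [-0.39577263, -0.5536821 , -0.73266647],
       [ 0.44867912,  0.57952626, -0.68032078]]), 't': array([-0.19770923,  0.42885426,  0.49650444])}
top {'fx': 390.27793293601974, 'fy': 390.27793293601974, 'cx': 281.13421177349943, 'cy': 211.96401168397776, 'R': array([[ 0.02474501, -0.99956845, -0.01583041],
       [-0.99024458, -0.02233597, -0.13753824],
       [ 0.1371253 ,  0.01907936, -0.99036995]]), 't': array([0.31651029, 0.46286785, 0.84993017])}
{'time': 0.1, 'joints': array([ 1.17201251e+00,  2.38723364e-01, -1.41808916e-02,  1.31921558e+00,
       -8.37573977e-07,  1.57079747e+00]), 'qd': array([ 0.00031778, -0.00048126,  0.00054685, -0.00131182,  0.00138034,
        0.00107634]), 'joint_torque': array([ 1.93751621e-03, -5.39721465e+01,  3.46998417e+01,  1.34648482e-02,
        1.57625124e-05,  1.54336501e-06]), 'ee_pos': array([0.20370646, 0.48344883, 0.23073631]), 'ee_rot': array([ 1.98073839e-01,  9.80186878e-01, -6.48725202e-04, -1.30664825e-04]), 'force': array([ 0.97014923,  0.17733944, -0.42387909]), 'ft_torque': array([ 0.0073722 , -0.07332971,  0.01780256]), 'grasp_force': 0.0, 'opening': 0.08544683137123206}
```

View pics/scene0.png

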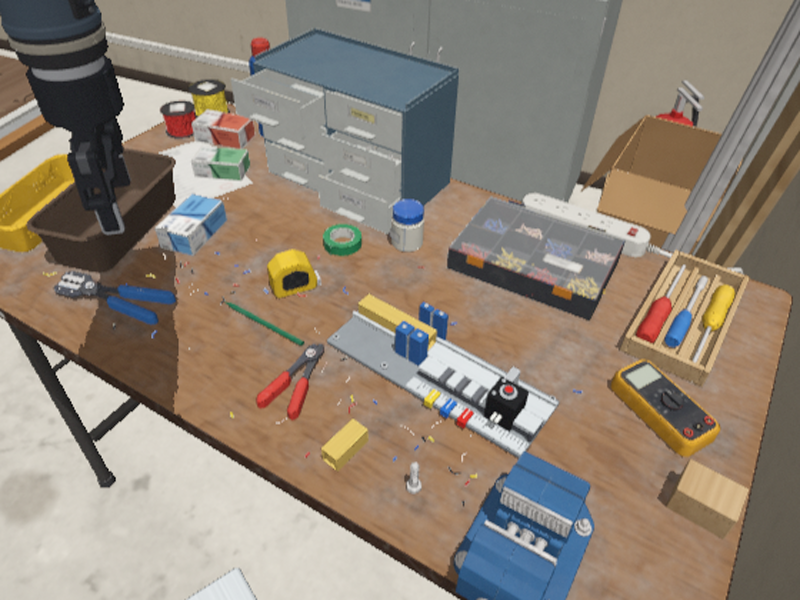

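View pics/top0.png

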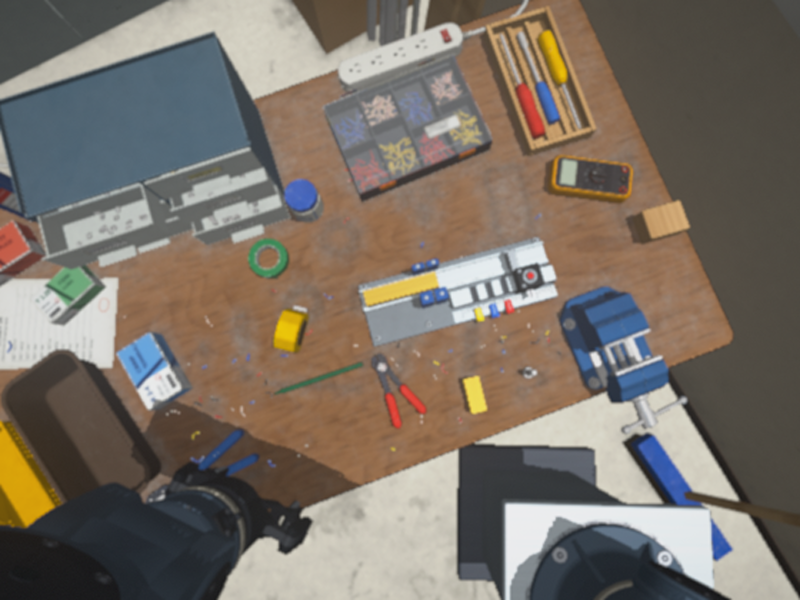

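The scene view shows the gauge in the centre with the stop at about (507,400). The tabs run yellow, blue, red, and red (465,418) is the nearest to the stop. The tube is at (395,320) in scene and (400,290) in top. I'll enlarge both for exact points.

```bash
python3 - <<'E'
import cv2
a=cv2.imread("raw_top.png")[160:250,245:395]; cv2.imwrite("pics/topc.png",cv2.resize(a,None,fx=5.3333,fy=5.3333,interpolation=cv2.INTER_CUBIC))
a=cv2.imread("raw_scene.png")[200:320,225:395]; cv2.imwrite("pics/scenec.png",cv2.resize(a,None,fx=4.7,fy=4.7,interpolation=cv2.INTER_CUBIC))
E
```

```text
(no output)
```

View pics/topc.png

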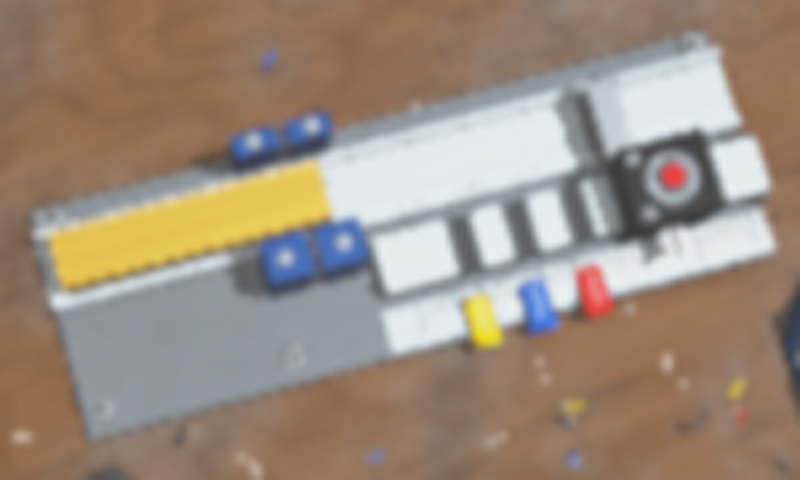

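View pics/scenec.png

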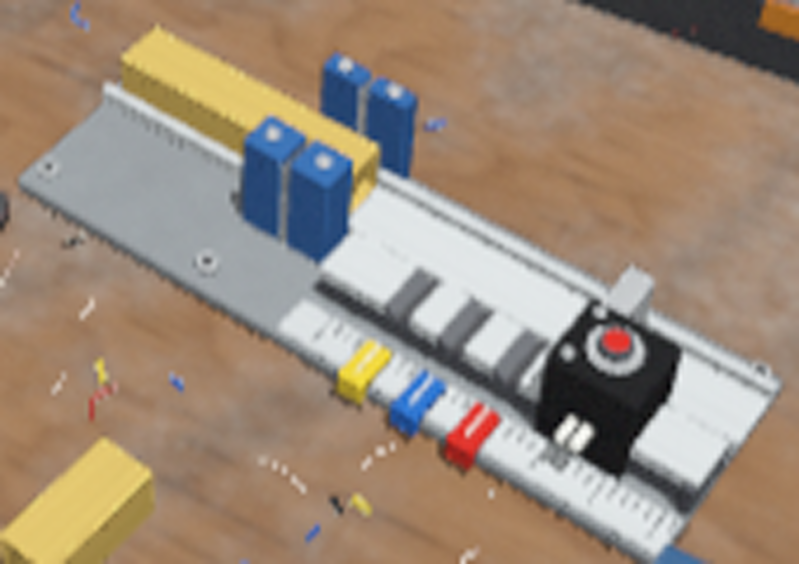

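```bash
cat > h.py <<'E'
import numpy as np, cv2
from bench import viewer
from scipy.optimize import least_squares
C={n:viewer.camera_info(n) for n in("scene","top")}
def proj(n,X):
    c=C[n]; p=np.atleast_2d(X)@c["R"].T+c["t"]; return np.c_[c["fx"]*p[:,0]/p[:,2]+c["cx"],c["fy"]*p[:,1]/p[:,2]+c["cy"]]
def raw(n,p):
    s,o=((4.7,(225,200)) if n=="scene" else (16/3,(245,160))); return (np.array(p)+.5)/s-.5+o
def tri(ps,pt):
    f=lambda X:np.r_[proj("scene",X)[0]-ps,proj("top",X)[0]-pt]
    r=least_squares(f,[.5,0,.03]); return r.x,np.abs(r.fun).max()
def g2w(g,p):
    c,s=np.cos(g[2]),np.sin(g[2]); p=np.atleast_2d(p); return np.c_[g[0]+c*p[:,0]-s*p[:,1],g[1]+s*p[:,0]+c*p[:,1],p[:,2]]
E
python3 - <<'E'
from h import *
P={"red":((480,420),(594,292),(-46,-72.5,17.5)),"blue":((425,388),(539,306),(-46,-47.5,17.5)),"yel":((370,357),(483,321),(-46,-22.5,17.5)),
"cornL":((22,183),(92,437),(-52,155,10)),"cap":((617,342),(674,176),None),"tubeFfar":((380,145),(322,163),None),"tubeBfar":((155,28),(50,235),None),"tubeBnear":((122,60),(64,290),None),"post1":((325,161),(345,242),None),"post2":((275,132),(287,258),None),"farpost":((396,92),(312,125),None)}
T={}
for k,(a,b,m) in P.items():
    X,e=tri(raw("scene",a),raw("top",b)); T[k]=X; print(k,X.round(4),e.round(2))
for n in C: print(n,(-C[n]["R"].T@C[n]["t"]).round(3))
def f(g):
    r=[]
    for k,(a,b,m) in P.items():
        if m:
            X=g2w(g,np.array(m)/1e3); r+=[*(proj("scene",X)[0]-raw("scene",a)),*(proj("top",X)[0]-raw("top",b))]
    return r
g=least_squares(f,[.5,0,0.]).x; print("gauge",g,np.round(f(g),1))
for k,X in T.items():
    d=X[:2]-g[:2]; c,s=np.cos(g[2]),np.sin(g[2]); print(k,"in gauge mm",(1e3*np.array([c*d[0]+s*d[1],-s*d[0]+c*d[1],X[2]])).round(1))
E
```

```text
red [0.4585 0.1541 0.0205] 1.25
blue [0.4516 0.1779 0.0202] 1.12
yel [0.4443 0.202  0.0197] 1.0
cornL [0.3905 0.3703 0.0054] 0.6
cap [0.5    0.1295 0.0621] 0.45
tubeFfar [0.5069 0.2738 0.0396] 0.51
tubeBfar [0.4734 0.389  0.0369] 0.36
tubeBnear [0.4507 0.3821 0.0353] 0.6
post1 [0.4698 0.2646 0.0606] 0.56
post2 [0.4626 0.2883 0.0615] 0.63
farpost [0.5187 0.2792 0.0593] 0.37
scene [ 0.105 -0.169  0.656]
top [0.334 0.31  0.91 ]
gauge [0.4830661  0.23668285 0.28840644] [-0.8  1.   0.6 -1.5 -0.8  0.8  0.4 -1.3 -0.5  0.7  0.5 -1.3 -1.4 -1.3
  0.1 -0.1]
red in gauge mm [-47.  -72.2  20.5]
blue in gauge mm [-46.9 -47.4  20.2]
yel in gauge mm [-47.  -22.2  19.7]
cornL in gauge mm [-50.8 154.4   5.4]
cap in gauge mm [ -14.3 -107.6   62.1]
tubeFfar in gauge mm [33.4 28.8 39.6]
tubeBfar in gauge mm [ 34.  148.8  36.9]
tubeBnear in gauge mm [ 10.3 148.6  35.3]
post1 in gauge mm [-4.7 30.5 60.6]
post2 in gauge mm [-4.9 55.3 61.5]
farpost in gauge mm [46.2 30.6 59.3]
```

Triangulated heights match the text: cap about 62, tube top about 37 and posts about 60 mm. The stop is at gauge y≈-107.6 and the tube front at +28.8, with 35 mm and about 81 mm to travel. The vice stands near the stop's push side, so I'll check its height.

```bash
python3 - <<'E'
import cv2,numpy as np
a=cv2.imread("raw_top.png")[180:300,370:490]; b=cv2.imread("raw_scene.png")[300:420,310:430]
cv2.imwrite("pics/vice.png",np.hstack([cv2.resize(i,(400,400),interpolation=cv2.INTER_CUBIC) for i in(a,b)]))
E
```

```text
(no output)
```

View pics/vice.png

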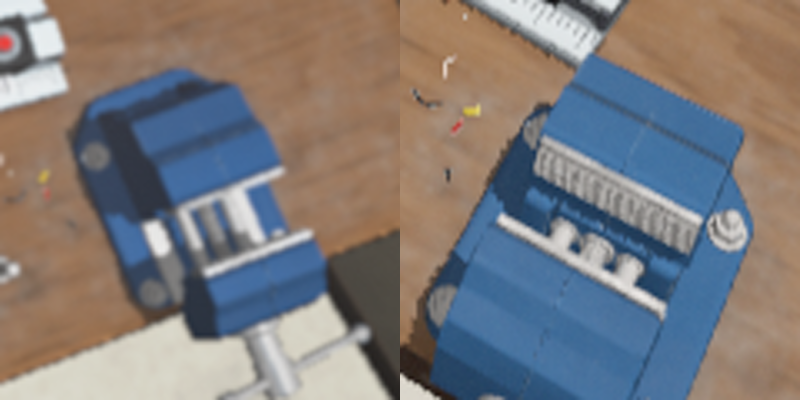

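The left panel (top view) has the vice's upper far edge running from (130,125) to (240,85). In the right panel (scene view) the same edge runs from (590,55) to (745,130).

```bash
cat >> h.py <<'E'
G=np.array([.4831,.2367,.2884])
def w2g(X):
    d=np.asarray(X)[:2]-G[:2]; c,s=np.cos(G[2]),np.sin(G[2]); return np.array([c*d[0]+s*d[1],-s*d[0]+c*d[1],X[2]])
E
python3 - <<'E'
from h import *
r=lambda p,o:(np.array(p)+.5)/(10/3)-.5+o
for nm,t,s in(("farleft",(130,125),(190,55)),("farright",(240,85),(345,130)),("jawleft",(165,208),(140,143)),("bolt",(95,155),(135,128))):
    X,e=tri(r(s,(310,300)),r(t,(370,180))); print(nm,X.round(3),e.round(1),(w2g(X)*1e3).round(0))
from bench import sensors
p=sensors.read_state()["ee_pos"]; print("tcp gauge",w2g(p)*1e3)
for q in((-14,-165,150),(23.5,185,120)): print(g2w(G,np.array(q)/1e3))
E
```

```text
farleft [0.446 0.052 0.074] 0.5 [ -88. -167.   74.]
farright [ 0.472 -0.018  0.078] 0.2 [ -83. -241.   78.]
jawleft [0.394 0.031 0.078] 1.0 [-144. -172.   78.]
bolt [0.43  0.059 0.016] 0.4 [-101. -155.   16.]
tcp gauge [-197.67466475  316.02288528  230.7363112 ]
[[0.51660728 0.07453261 0.15      ]]
[[0.453012   0.42074337 0.12      ]]
```

The vice is 78 mm high and 69 mm clear of the push line, so it isn't in the way. I'll turn the tool to the gauge axes (tool x = gauge +y, tool y = gauge +x), shut the gripper and travel high to behind the stop.

```bash
python3 -m crank '[[0,0,0,0,0,0.1475,-1],[0,0,0,0,0,0.1475,-1],[0,0,0,0,0,0.1475,-1],[0,0,0,0,0,0.1475,-1],[0,0,0,0,0,0.1475,-1],[0,0,0,0,0,0.1475,-1],[0,0,0,0,0,0,-1],[0,0,0,0,0,0,-1]]'
python3 -m crank '[[-0.5,0.2,0.1,0,0,0,-1],[-0.95,0.38,0.15,0,0,0,-1],[-0.95,0.38,0.15,0,0,0,-1],[-0.95,0.38,0.15,0,0,0,-1],[-0.95,0.38,0.15,0,0,0,-1],[-0.95,0.38,0.15,0,0,0,-1],[-0.95,0.38,0.15,0,0,0,-1],[-0.95,0.38,0.15,0,0,0,-1],[-0.95,0.38,0.15,0,0,0,-1],[-0.95,0.38,0.15,0,0,0,-1],[-0.95,0.38,0.15,0,0,0,-1],[-0.95,0.38,0.15,0,0,0,-1],[-0.95,0.38,0.15,0,0,0,-1],[-0.95,0.38,0.15,0,0,0,-1],[-0.95,0.38,0.15,0,0,0,-1],[-0.95,0.38,0.15,0,0,0,-1],[-0.95,0.38,0.15,0,0,0,-1],[-0.95,0.38,0.15,0,0,0,-1],[-0.95,0.38,0.15,0,0,0,-1],[-0.5,0.2,0.1,0,0,0,-1]]'
cat > st.py <<'E'
from h import *
from bench import sensors
from scipy.spatial.transform import Rotation as Ro
s=sensors.read_state(); M=Ro.from_quat(s["ee_rot"]).as_matrix()
print("t",s["time"],"gauge mm",(w2g(s["ee_pos"])*1e3).round(1),"yawerr y",np.arctan2(M[1,1],M[0,1])-G[2],"z",M[:,2].round(3),"F",s["force"].round(2),"Fgy",round(float(-np.sin(G[2])*s["force"][0]+np.cos(G[2])*s["force"][1]),2),"open",s["opening"])
E
python3 st.py
```

```text
time: 0.9
ee_pos: [0.2038, 0.4836, 0.2311]
ee_rot: [0.597, 0.802, -0.0, 0.0]
force: [-0.6, -0.3, -0.2]
opening: -0.0
grasp_force: 0.0
time: 2.9
ee_pos: [0.5061, 0.0989, 0.1584]
ee_rot: [0.598, 0.801, -0.0, 0.0]
force: [0.2, 0.1, 0.1]
opening: -0.0003
grasp_force: 0.0
t 2.9 gauge mm [ -17.1 -138.6  158.4] yawerr y -0.0008265335517773642 z [-0.    -0.001 -1.   ] F [0.17 0.14 0.05] Fgy 0.09 open -0.0003054307489556274
```

```bash
python3 -m crank '[[-0.45,0.06,0,0,0,0,-1],[-0.45,0.06,0,0,0,0,-1],[0,0,0.3,0,0,0,-1],[0,0,0.6,0,0,0,-1],[0,0,0.6,0,0,0,-1],[0,0,0.6,0,0,0,-1],[0,0,0.6,0,0,0,-1],[0,0,0.6,0,0,0,-1],[0,0,0.6,0,0,0,-1],[0,0,0.4,0,0,0,-1],[0,0,0.3,0,0,0,-1],[0,0,0,0,0,0,-1],[0,0,0,0,0,0,-1]]'
python3 st.py
python3 - <<'E'
from bench import viewer
import cv2
a=viewer.read_camera("scene")[200:320,225:395]; cv2.imwrite("pics/pre.png",cv2.resize(a[:,:,::-1],None,fx=4.7,fy=4.7,interpolation=cv2.INTER_CUBIC))
E
```

```text
time: 4.2
ee_pos: [0.5149, 0.0804, 0.0441]
ee_rot: [0.599, 0.801, 0.0, 0.0]
force: [0.4, -0.4, 0.1]
opening: 0.0001
grasp_force: 0.0
t 4.2 gauge mm [ -14.  -158.9   44.1] yawerr y -0.0011442956221707212 z [ 0. -0. -1.] F [ 0.4  -0.44  0.1 ] Fgy -0.54 open 0.00010456233811303627
```

View pics/pre.png

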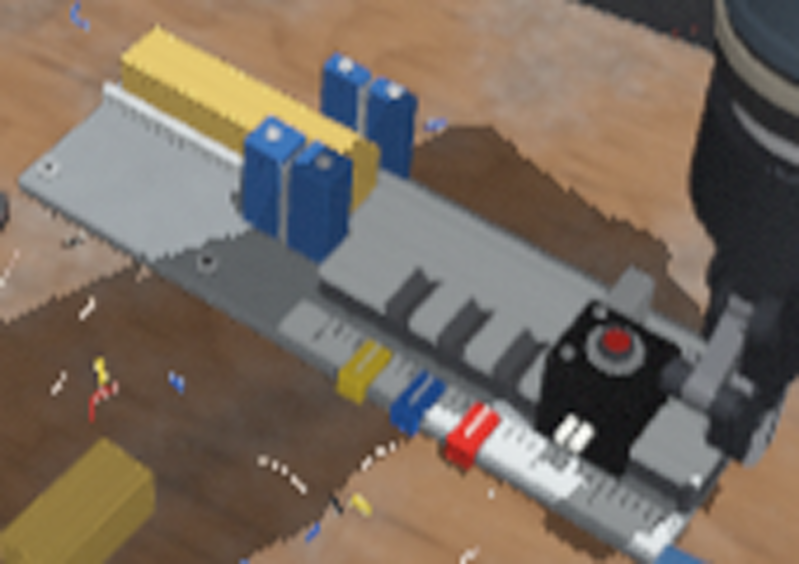

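Nothing has been disturbed: the cap is still at (617,342) and the fingertips stand behind the stop at about (700,390). I'll advance to contact in small steps.

```bash
python3 -m crank '[[0.15,0,0.05,0,0,0,-1],[0.15,0,0,0,0,0,-1],[0.15,0,0,0,0,0,-1],[0.15,0,0,0,0,0,-1],[0,0,0,0,0,0,-1]]' | grep force; python3 st.py
python3 -m crank '[[0.08,0,0,0,0,0,-1],[0.08,0,0,0,0,0,-1],[0.08,0,0,0,0,0,-1]]'| grep force; python3 st.py
python3 -m crank '[[0.08,0,0,0,0,0,-1],[0.08,0,0,0,0,0,-1],[0.08,0,0,0,0,0,-1]]'| grep force; python3 st.py
```

```text
force: [0.5, 0.2, 0.0]
grasp_force: 0.0
t 4.75 gauge mm [ -14.1 -143.5   42.6] yawerr y -0.0008078007505785689 z [-0.  0. -1.] F [0.52 0.2  0.01] Fgy 0.05 open 0.0001785077241213875
force: [1.3, -4.0, -0.5]
grasp_force: 2.3
t 5.05 gauge mm [ -14.1 -137.9   42.5] yawerr y -0.0015117747026374695 z [-0. -0. -1.] F [ 1.33 -3.96 -0.45] Fgy -4.18 open -0.0002727125181503864
force: [1.3, -4.2, 0.7]
grasp_force: 2.3
t 5.35 gauge mm [ -14.1 -132.3   42.5] yawerr y -0.0018050048543868935 z [ 0.    -0.001 -1.   ] F [ 1.31 -4.21  0.73] Fgy -4.41 open -3.795832898517158e-05
```

Contact came at about the expected place, with 4 N of drag. I'll continue towards the snap.

```bash
python3 -m crank '[[0.08,0,0,0,0,0,-1],[0.08,0,0,0,0,0,-1],[0.08,0,0,0,0,0,-1],[0.08,0,0,0,0,0,-1],[0.08,0,0,0,0,0,-1],[0.08,0,0,0,0,0,-1],[0.08,0,0,0,0,0,-1],[0.08,0,0,0,0,0,-1],[0.08,0,0,0,0,0,-1]]' | grep force; python3 st.py
python3 -m crank '[[0.04,0,0,0,0,0,-1],[0.04,0,0,0,0,0,-1]]'| grep force; python3 st.py
python3 -m crank '[[0.04,0,0,0,0,0,-1],[0.04,0,0,0,0,0,-1]]'| grep force; python3 st.py
```

```text
force: [1.0, -3.7, 0.4]
grasp_force: 2.3
t 6.25 gauge mm [ -14.1 -113.8   42.6] yawerr y -0.0013879896420923576 z [-0. -0. -1.] F [ 0.99 -3.67  0.38] Fgy -3.8 open -5.75193409487703e-05
force: [0.2, -4.4, 0.5]
grasp_force: 1.9
t 6.45 gauge mm [ -14.1 -111.8   42.5] yawerr y -0.0012458951802242213 z [-0.  0. -1.] F [ 0.23 -4.45  0.55] Fgy -4.33 open 0.000507332564448553
force: [0.5, -4.2, 1.1]
grasp_force: 1.8
t 6.65 gauge mm [ -14.1 -109.9   42.5] yawerr y -0.0013991250417580425 z [-0. -0. -1.] F [ 0.46 -4.2   1.1 ] Fgy -4.16 open -6.570864616373621e-05
```

```bash
for i in 1; do python3 -m crank '[[0.04,0,0,0,0,0,-1]]'| grep force:; python3 st.py; done
python3 -m crank '[[0.04,0,0,0,0,0,-1]]'| grep force:; python3 st.py
```

```text
force: [-0.0, -2.2, -0.2]
grasp_force: 1.3
t 6.75 gauge mm [ -14.1 -108.8   42.5] yawerr y -0.0013868083459558367 z [-0.  0. -1.] F [-0.01 -2.16 -0.23] Fgy -2.07 open 0.00022734685665147435
force: [-0.2, -0.2, 0.2]
grasp_force: 0.4
t 6.85 gauge mm [ -14.1 -107.7   42.5] yawerr y -0.0012685196699687151 z [-0.  0. -1.] F [-0.2  -0.17  0.2 ] Fgy -0.1 open 0.00020218500292417296
```

The push fell to nothing, so the stop has snapped in. I'll let it settle, back off, rise and look.

```bash
python3 -m crank '[[0,0,0,0,0,0,-1],[0,0,0,0,0,0,-1],[0,0,0,0,0,0,-1]]'|grep force; python3 st.py
python3 -m crank '[[-0.3,0,0,0,0,0,-1],[-0.4,0,0,0,0,0,-1],[-0.2,0,-0.5,0,0,0,-1],[0,0,-0.8,0,0,0,-1],[0,0,-0.8,0,0,0,-1],[0,0,-0.8,0,0,0,-1],[0,0,-0.8,0,0,0,-1],[0,0,-0.5,0,0,0,-1],[0,0,0,0,0,0,-1]]' >/dev/null; python3 st.py
python3 - <<'E'
from bench import viewer
import cv2
a=viewer.read_camera("scene")[200:320,225:395]; cv2.imwrite("pics/snap.png",cv2.resize(a[:,:,::-1],None,fx=4.7,fy=4.7,interpolation=cv2.INTER_CUBIC))
E
```

```text
force: [-0.4, 0.4, -0.5]
grasp_force: 0.0
t 7.15 gauge mm [ -13.9 -107.7   42.6] yawerr y -0.0011834646693303363 z [ 0.  0. -1.] F [-0.36  0.4  -0.54] Fgy 0.49 open -5.84375411012931e-05
t 8.05 gauge mm [ -13.  -131.4  149.2] yawerr y -0.0021052694209731104 z [ 0.003  0.001 -1.   ] F [-0.09  0.76 -0.3 ] Fgy 0.76 open 0.00011461086211785637
```

View pics/snap.png

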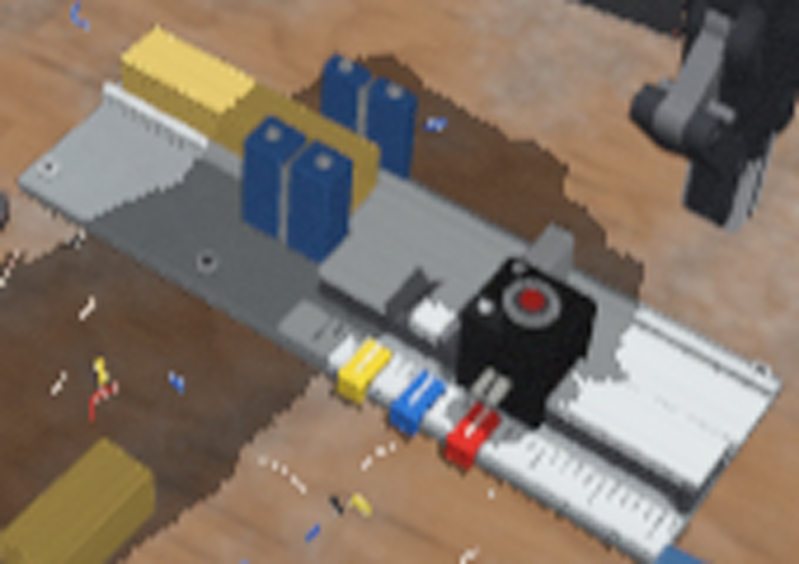

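The stop's index line at (490,385) lines up with the red tab's line (480,420), and the gripper is clear. Next I'll go over to behind the tube's back end.

```bash
python3 -m crank '[[0.5,0.06,0,0,0,0,-1],[0.9,0.1,0,0,0,0,-1],[0.9,0.1,0,0,0,0,-1],[0.9,0.1,0,0,0,0,-1],[0.9,0.1,0,0,0,0,-1],[0.9,0.1,0,0,0,0,-1],[0.9,0.1,0,0,0,0,-1],[0.9,0.1,0,0,0,0,-1],[0.9,0.1,0,0,0,0,-1],[0.9,0.1,0,0,0,0,-1],[0.9,0.1,0,0,0,0,-1],[0.9,0.1,0,0,0,0,-1],[0.9,0.1,0,0,0,0,-1],[0.9,0.1,0,0,0,0,-1],[0.4,0.1,0,0,0,0,-1],[0,0,0,0,0,0,-1],[0,0,0,0,0,0,-1],[0,0,0,0,0,0,-1]]' >/dev/null; python3 st.py
```

```text
t 9.9 gauge mm [ 22.6 183.5 147.4] yawerr y -0.002166551558245522 z [-0.    -0.001 -1.   ] F [-0.32 -0.89  0.55] Fgy -0.76 open -5.4588025750258486e-05
```

```bash
python3 -m crank '[[0,0.04,0.4,0,0,0,-1],[0,0,0.6,0,0,0,-1],[0,0,0.7,0,0,0,-1],[0,0,0.7,0,0,0,-1],[0,0,0.7,0,0,0,-1],[0,0,0.7,0,0,0,-1],[0,0,0.6,0,0,0,-1],[0,0,0.4,0,0,0,-1],[0,0,0.2,0,0,0,-1],[0,0,0,0,0,0,-1],[-0.15,0,0,0,0,0,-1],[-0.2,0,0,0,0,0,-1],[-0.2,0,0,0,0,0,-1],[-0.15,0,0,0,0,0,-1],[0,0,0,0,0,0,-1],[0,0,0,0,0,0,-1]]'|grep force: ; python3 st.py
python3 -m crank '[[-0.08,0,0,0,0,0,-1],[-0.08,0,0,0,0,0,-1],[-0.08,0,0,0,0,0,-1]]'| grep force:; python3 st.py
python3 -m crank '[[-0.08,0,0,0,0,0,-1],[-0.08,0,0,0,0,0,-1],[-0.08,0,0,0,0,0,-1]]'| grep force:; python3 st.py
```

```text
force: [0.4, -0.5, 0.0]
grasp_force: 0.0
t 11.5 gauge mm [ 23.9 166.8  22.7] yawerr y -0.0017622079313635575 z [ 0.  0. -1.] F [ 0.43 -0.54  0.02] Fgy -0.64 open 0.00017324317270394038
force: [-0.0, 0.1, 0.3]
grasp_force: 0.0
t 11.8 gauge mm [ 23.8 160.9  22.5] yawerr y -0.0012012007093396004 z [-0. -0. -1.] F [-0.02  0.05  0.3 ] Fgy 0.06 open 0.00035989280030877525
force: [-0.5, 0.5, -1.4]
grasp_force: 0.4
t 12.1 gauge mm [ 23.8 154.9  22.5] yawerr y -0.0013503223498513295 z [-0. -0. -1.] F [-0.46  0.48 -1.39] Fgy 0.59 open -3.16160161231846e-05
```

Contact with the tube, with light friction. I'll push on, expecting butt contact near TCP y≈78.

```bash
python3 -m crank '[[-0.08,0,0,0,0,0,-1],[-0.08,0,0,0,0,0,-1],[-0.08,0,0,0,0,0,-1],[-0.08,0,0,0,0,0,-1],[-0.08,0,0,0,0,0,-1],[-0.08,0,0,0,0,0,-1],[-0.08,0,0,0,0,0,-1],[-0.08,0,0,0,0,0,-1],[-0.08,0,0,0,0,0,-1],[-0.08,0,0,0,0,0,-1],[-0.08,0,0,0,0,0,-1],[-0.08,0,0,0,0,0,-1],[-0.08,0,0,0,0,0,-1],[-0.08,0,0,0,0,0,-1],[-0.08,0,0,0,0,0,-1],[-0.08,0,0,0,0,0,-1]]'|grep force: ; python3 st.py
python3 -m crank '[[-0.08,0,0,0,0,0,-1],[-0.08,0,0,0,0,0,-1],[-0.08,0,0,0,0,0,-1],[-0.08,0,0,0,0,0,-1],[-0.08,0,0,0,0,0,-1],[-0.08,0,0,0,0,0,-1],[-0.08,0,0,0,0,0,-1],[-0.08,0,0,0,0,0,-1],[-0.08,0,0,0,0,0,-1],[-0.08,0,0,0,0,0,-1],[-0.08,0,0,0,0,0,-1],[-0.08,0,0,0,0,0,-1],[-0.08,0,0,0,0,0,-1],[-0.08,0,0,0,0,0,-1],[-0.08,0,0,0,0,0,-1],[-0.08,0,0,0,0,0,-1]]'|grep force: ; python3 st.py
python3 -m crank '[[-0.04,0,0,0,0,0,-1],[-0.04,0,0,0,0,0,-1],[-0.04,0,0,0,0,0,-1],[-0.04,0,0,0,0,0,-1],[-0.04,0,0,0,0,0,-1],[-0.04,0,0,0,0,0,-1]]'| grep force:; python3 st.py
```

```text
force: [0.5, 1.2, -1.2]
grasp_force: 0.4
t 13.7 gauge mm [ 23.8 122.8  22.5] yawerr y -0.001407018790791692 z [-0. -0. -1.] F [ 0.52  1.22 -1.18] Fgy 1.02 open 1.0694381470375995e-05
force: [0.1, 1.2, -1.1]
grasp_force: 0.4
t 15.3 gauge mm [23.7 90.8 22.5] yawerr y -0.0013818210960606647 z [-0. -0. -1.] F [ 0.09  1.24 -1.08] Fgy 1.16 open -0.00016336624656706992
force: [-0.5, 0.4, -0.7]
grasp_force: 0.4
t 15.9 gauge mm [23.7 84.9 22.5] yawerr y -0.0013647313201190503 z [ 0. -0. -1.] F [-0.48  0.4  -0.73] Fgy 0.52 open -2.5432393544018394e-05
```

```bash
python3 -m crank '[[-0.04,0,0,0,0,0,-1],[-0.04,0,0,0,0,0,-1],[-0.03,0,0,0,0,0,-1]]'| grep force:; python3 st.py
python3 -m crank '[[-0.02,0,0,0,0,0,-1],[-0.02,0,0,0,0,0,-1]]'| grep force:; python3 st.py
python3 -m crank '[[-0.02,0,0,0,0,0,-1]]'| grep force:; python3 st.py
```

```text
force: [-0.6, 1.1, 0.7]
grasp_force: 0.4
t 16.2 gauge mm [23.7 82.1 22.5] yawerr y -0.001357804852238853 z [-0. -0. -1.] F [-0.61  1.09  0.73] Fgy 1.22 open -9.278002714367506e-05
force: [-0.2, 2.0, -0.1]
grasp_force: 0.5
t 16.4 gauge mm [23.7 81.2 22.5] yawerr y -0.001404915933327755 z [-0. -0. -1.] F [-0.18  2.04 -0.11] Fgy 2.0 open -7.23853017239482e-05
force: [-0.5, 1.5, 0.0]
grasp_force: 0.5
t 16.5 gauge mm [23.7 80.7 22.5] yawerr y -0.0013890896180860923 z [-0. -0. -1.] F [-0.46  1.5   0.04] Fgy 1.56 open -0.00019630393089062527
```

```bash
python3 -m crank '[[-0.02,0,0,0,0,0,-1]]'| grep force:; python3 st.py
```

```text
force: [-0.1, 0.2, -0.2]
grasp_force: 0.5
t 16.6 gauge mm [23.7 80.2 22.5] yawerr y -0.001365022783800074 z [-0. -0. -1.] F [-0.08  0.21 -0.17] Fgy 0.23 open -3.455349367446268e-05
```

```bash
python3 -m crank '[[-0.02,0,0,0,0,0,-1]]'| grep force:; python3 st.py
python3 -m crank '[[-0.02,0,0,0,0,0,-1]]'| grep force:; python3 st.py
```

```text
force: [-0.4, 3.0, -1.3]
grasp_force: 1.6
t 16.7 gauge mm [23.7 79.7 22.6] yawerr y -0.001350165756288324 z [-0.  0. -1.] F [-0.38  3.02 -1.33] Fgy 3.0 open 0.00036679464301952243
force: [-1.2, 4.7, -0.6]
grasp_force: 2.6
t 16.8 gauge mm [23.7 79.7 22.6] yawerr y -0.0011427757485862333 z [-0.     0.001 -1.   ] F [-1.22  4.67 -0.56] Fgy 4.83 open -0.0003772287372800657
```

```bash
python3 -m crank '[[-0.02,0,0,0,0,0,-1]]'| grep force:; python3 st.py
```

```text
force: [-2.9, 6.7, -0.1]
grasp_force: 3.7
t 16.9 gauge mm [23.8 79.6 22.6] yawerr y -0.0008844948507912287 z [-0.     0.002 -1.   ] F [-2.86  6.7  -0.15] Fgy 7.24 open 0.0001203866861567956
```

The force is rising with no travel, so the tube is butted against the stop. I'll ease off slightly, hold, withdraw and look.

```bash
python3 -m crank '[[0.02,0,0,0,0,0,-1],[0,0,0,0,0,0,-1],[0,0,0,0,0,0,-1],[0,0,0,0,0,0,-1]]'|grep force:; python3 st.py
python3 -m crank '[[0.1,0,0,0,0,0,-1],[0.3,0,0,0,0,0,-1],[0.5,0,0,0,0,0,-1],[0.3,0,-0.3,0,0,0,-1],[0,0,-0.8,0,0,0,-1],[0,0,-0.8,0,0,0,-1],[0,0,-0.8,0,0,0,-1],[0,0,-0.8,0,0,0,-1],[0.8,0,-0.5,0,0,0,-1],[0.8,0,0,0,0,0,-1],[0.8,0,0,0,0,0,-1],[0.8,0,0,0,0,0,-1],[0,0,0,0,0,0,-1],[0,0,0,0,0,0,-1],[0,0,0,0,0,0,-1]]' >/dev/null; python3 st.py
python3 - <<'E'
from bench import viewer
import cv2
a=viewer.read_camera("scene")[200:320,225:395]; cv2.imwrite("pics/end.png",cv2.resize(a[:,:,::-1],None,fx=4.7,fy=4.7,interpolation=cv2.INTER_CUBIC))
E
```

```text
force: [-2.2, 5.9, -0.2]
grasp_force: 2.7
t 17.3 gauge mm [23.7 79.6 22.6] yawerr y -0.00107072300496186 z [-0.     0.001 -1.   ] F [-2.18  5.91 -0.21] Fgy 6.29 open -2.8962706667289357e-05
t 18.8 gauge mm [ 23.7 188.9 122.4] yawerr y -0.0013958212127658243 z [-0.    -0.001 -1.   ] F [-0.7  -0.23  0.97] Fgy -0.02 open 0.0002054373093671445
```

View pics/end.png

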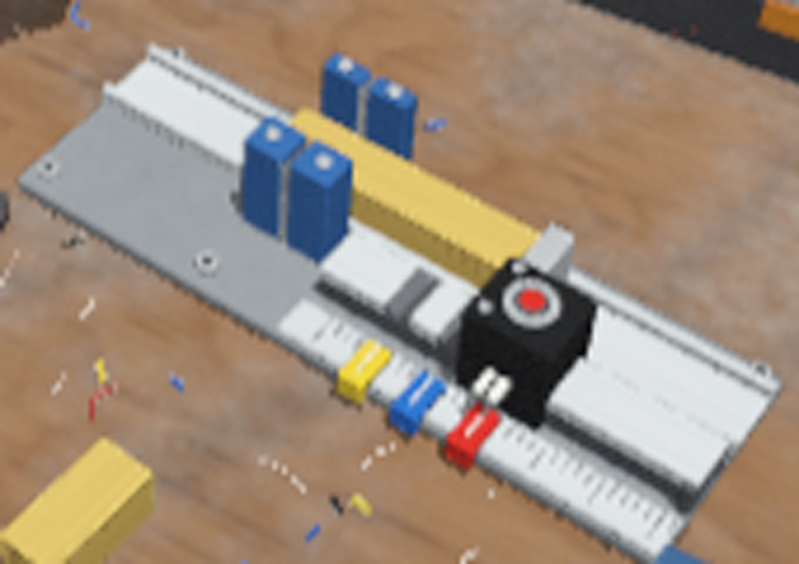

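The tube's end meets the stop plate at (540,240). The stop hasn't moved: its cap is at (532,300) as before, and its index is still on the red tab. The bystanders in this crop are undisturbed and the robot is clear.

```bash
python3 -c "
from bench import env
print(env.finish_job())"
```

```text
the job is handed in; nothing more can be done
None
```

The stop clicked into the red-tab notch, the tube is butted against it with the stop unmoved, the robot is clear, and the job is handed in; the judge returned no verdict.

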